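# Work a jammed wedge key out of a bench clamp and snap it into its clips

### The job

The steel wedge key is jammed tight in the wedge clamp, and the clamp only stands loose on the bench: a straight pull would just drag it along. Swing the key's round shank from side to side, easing it out a little each time, until the wedge slides free, with the clamp staying where it stands. Then press the shank down into both spring clips of the rack until it sits fully home, let go, and leave the other things on the bench alone.

Things in the scene. Friction and masses are not known exactly. Their poses are not given: they have to be found in the camera images.
- clamp: Loose dark steel wedge clamp, 4 kg, held on the bench by friction alone (slides at about 20 to 28 N). Base 130 (x) x 110 (y) x 12 mm; across its middle a bridge x -20 to +20, y -35 to +35, top z = 60, screw ends to 72 mm. Origin: centre of the base's underside; z up, x along the channel. The key came in from the -x side and is drawn out towards -x.
- clamp_seat (a point): Point 16 mm above the clamp's origin, on the strip the blade lies on; clamp axes. Channel here 42 mm wide (blade 32): the blade can swing 0.2 rad either way about this point. A spring bar jams it against 50 to 75 N of straight pull; turning it at mid shank takes under 16 N, and each swing lets it creep out 1 to 2 mm under a pull of 5 to 12 N. Loose, all at once, after 8 to 22 mm; clear after 60 mm.
- wedge: Plain steel wedge key, 0.25 kg, 174 mm long. Blade x -32 to +32 mm, 32 mm wide, flat underside, 20 mm thick at x = -32 tapering to 12 at x = +32. Round shank, 16 mm diameter, from x = -32 to -142 mm, axis 10 mm above the underside. Origin: in the underside at mid blade; +x to the thin end, z up. Starts within 5 mm of clamp_seat, nearly parallel to the clamp.
- shank_mid (a point): Middle of the shank on its axis, at [-87, 0, 10] mm on the wedge; wedge axes. The place to grasp, from above, fingers closing across the 16 mm shank. At the start it is 26 mm above the bench and clear of the base plate.
- rack: Dark steel clip rack screwed to the bench: base 110 (x) x 56 (y) x 10 mm, pedestals at x = -36 and +36 mm, each with a pair of steel spring fingers 12 mm long (x): flared tips at z = 61 mm, about 28 mm apart; lips at z = 51, 11 mm apart; pedestal top at z = 37. Origin: centre of the underside, z up. Pressing the shank past all four lips takes 8 to 15 N in all.
- rack_seat (a point): Where the middle of the shank lies when fully home: midway between the clips, 45 mm above the bench; rack axes (shank along x, the blade may point either way and overhangs the rack's end). The 60 mm between the clips leave room for the gripper's fingers round the shank.
- hex_coupling: Bystander, a dark hexagonal coupling 36 x 41 x 40 mm standing on end, between clamp and rack; origin under its centre
- gas_nozzle: Bystander, a copper gas nozzle 23 x 70 x 23 mm lying down, between clamp and rack; origin under its centre
- tack_plate: Bystander, a T-shaped weld test piece 50 x 90 x 53 mm; origin under its centre
There are look-alikes about, which are no part of the job. What is shaped like the rack but orange or red is not meant.

How it is judged:
By the outcome, as a careful person would: the job done as asked, in the order asked, and still so for the second after the job is handed in, with the robot touching nothing.
It also fails if it takes over 54 s, if anything falls off the work surface, if the arm or the gripper's body presses on something with over 40 N, if the wrist force passes 120 N, or if a joint passes its speed limit or range.

### The arm

A 7-joint arm with a two-finger parallel gripper is mounted at the origin on a cart in front of the work surface, level with it; the furniture and walls round the work are solid. World frame = base frame: x ahead of the robot, y to its left, z up, the work surface at z = 0. Lengths are in m, angles in rad, forces in N, time in s.
With the tool pointing down it reaches from about 0.4 to 0.925 m from the base axis. Payload 4.1 kg.
Tool frame: the origin (TCP) lies midway between the tips of the shut fingers; the grasp point (between the pads) lies 19 mm behind it; y points along the fingers, z is the direction in which the jaws open and shut, and the axes are right-handed (so a half turn about y gives the same grasp; the last joint's range is limited). The gripper opens to 85 mm and grips with 20 to 120 N. Pads are 22 mm wide; open, the fingers measure 114 mm over their backs; the gripper's body (76 mm by 85 mm) begins 54 mm behind the grasp point. The pads swing forward as they close: fully open they stand 13 mm farther back than shut.
Start: joints at [-1.354, 0.398, 0.045, 1.537, -0.019, 1.207, -0.051], TCP at [0.202, 0.618, 0.231] pointing down, gripper open.
Joint ranges: [-2.82, 2.82], [-0.49, 2.23], [-1.37, 1.46], [0, 2.46], [-1.36, 4.5], [0.23, 2], [-2.94, 2.94]. Speed limits (rad/s): [2.57, 2.57, 3.14, 3.14, 3.14, 3.14, 3.14].

### API

Orientations are given as a unit quaternion [x, y, z, w].
In Python, from station import bot gives the robot as it stands.
- The arm moves only by the tool apply_moves, never from a script. Its argument "increments" is a list of rows, each a list of 3 entries, a list of its own where there are three numbers: the opening, from 0 (shut) to 1 (fully open), then the shift along the world's x, y, z in mm, then the turn, a rotation vector about the world's x, y, z in degrees. A call has 1 to 10 rows; each row is the pose to reach, as a shift and turn from the pose measured when the call began; what a row does not reach only later rows make up. A row lasts 1/12 s, in which the tool goes at most 41.7 mm and 7.16 degrees, less where a joint would pass 70% of its speed; a pose out of reach is approached as far as the arm can. A call with a gripper value outside its range is refused whole. The fingers move at their own pace and stop on an object; "squeeze" is the grip in N (left out, the last holds). Time passes only in rows, so rows that repeat a pose let the fingers close. It gives the time, the measured TCP pose, the force and the opening at its end, in the units of the state.
- bot.observe(): the state, without advancing time (a new reading comes with each control period).
- bot.snapshot(name): name is "scene" or "side" or "wrist"; returns (picture, depth): 420x560x3 uint8, red, green, blue; 420x560 float32, m along the optical axis (not along the pixel's ray), 0 where there is no reading.
- bot.camera_model(name): a dict with "camera_matrix" (3x3 intrinsics, pixels), "dist" ([k1, k2, p1, p2, k3] as OpenCV has them; the pictures are not rectified), "rvec" (rotation vector, rad) and "tvec" (3), from world to camera coordinates, as OpenCV has them. Camera axes: x right, y down, z forward; pixel columns grow to the right and rows downward; lengths in m; the calibration is good to about 2 mm. A picture is of the moment at which its call begins: read the wrist's pose just before it. camera_model takes no time and is no camera call; for the wrist camera it gives the pose at the moment of the call.
- bot.sign_off(): hands the job in, once; it reports no verdict.
The state is a dict: "clock": time; "q": joint angles; "joint_velocities": joint speeds; "effort": joint torques, N m; "tcp_pos": TCP position; "eef_rot": TCP orientation; "wrist_force": force on the tool from outside, world axes, zero at the start; "moment": the same for the moment, N m; "gripper_width": opening from 0.0 (shut) to 1.0 (fully open).
Only numpy, scipy, OpenCV 4.12 (cv2) and the standard library are available. Lean on these libraries where they do the work, as an engineer would, in place of code of your own. Each camera call takes 0.05 s, during which the arm holds its last target.

## Working session

There is one attempt and no reset: what is moved stays moved. The work goes in short steps, Python scripts to look and compute and a tool call to move; the robot and the scene stay as the last step left them, time stands still between calls to the robot, and variables do not carry over. Pictures are saved under pics/ and viewed, and the job is handed in when it is done.

Besides the shell and the picture viewer there is one more tool, called after "Emit:" in YAML: its name, and indented under it one key for each argument. apply_moves: Moves the arm, as the interface text tells. Its arguments: {"type":"object","properties":{"increments":{"type":"array"},"squeeze":{"type":"number"}},"required":["increments"]}

```bash
ls; mkdir -p pics; cat > h.py <<'E'
import numpy as np, cv2
from station import bot
def snap(n,tag):
    m=bot.camera_model(n); p,d=bot.snapshot(n)
    cv2.imwrite(f'pics/{tag}.png',p[:,:,::-1]); np.savez(f'{tag}.npz',p=p,d=d,K=m['camera_matrix'],dist=m['dist'],r=m['rvec'],t=m['tvec'])
def load(tag): return np.load(f'{tag}.npz')
def cloud(z):
    h,w=z['d'].shape; u,v=np.meshgrid(np.arange(w),np.arange(h))
    pts=np.stack([u,v],-1).reshape(-1,1,2).astype(np.float64)
    n=cv2.undistortPoints(pts,z['K'],z['dist']).reshape(h,w,2)
    d=z['d'].astype(float); c=np.dstack([n[...,0]*d,n[...,1]*d,d])
    R=cv2.Rodrigues(z['r'])[0]; W=(c-z['t'].reshape(3))@R
    W[d==0]=np.nan
    return W
def proj(z,P): return cv2.projectPoints(np.asarray(P,float).reshape(-1,1,3),z['r'],z['t'],z['K'],z['dist'])[0].reshape(-1,2)
E
python3 - <<'E'
from h import *
for n in('scene','side','wrist'): snap(n,n+'0')
print(bot.observe())
E
```

```text
pics
{'clock': 0.15, 'q': array([-1.35402313,  0.39903359,  0.04501591,  1.53753694, -0.01873297,
        1.20689318, -0.05065593]), 'joint_velocities': array([ 3.07085117e-03, -1.99336603e-03, -9.17004128e-04, -3.63477582e-03,
       -1.62512347e-03, -9.07033231e-04,  5.30647997e-05]), 'effort': array([ 1.44352995e-03, -4.75562167e+01,  1.36655342e+00, -2.54512221e+01,
        1.17809177e-02,  6.48212823e-03, -1.32529951e-05]), 'tcp_pos': array([0.20166377, 0.61744591, 0.23051806]), 'eef_rot': array([ 0.69882995, -0.11117996,  0.11106224, -0.6978115 ]), 'wrist_force': array([ 0.03968034, -0.1292485 ,  0.15654634]), 'moment': array([-0.02446519,  0.02829746, -0.02214477]), 'gripper_width': 0.9970310714797535}
```

View pics/scene0.png

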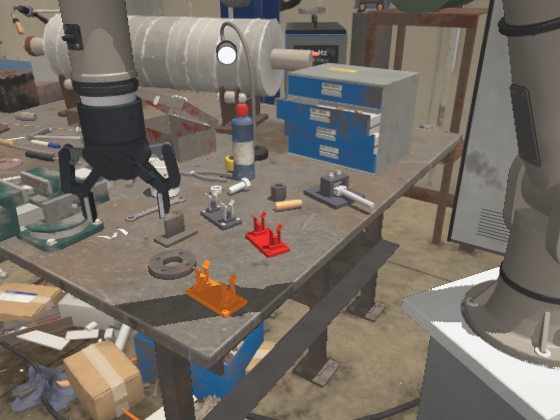

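View pics/side0.png

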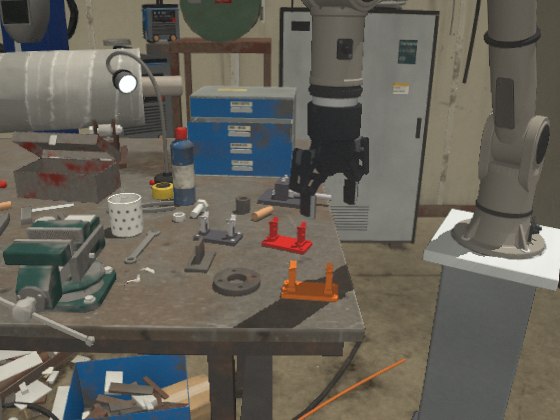

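View pics/wrist0.png

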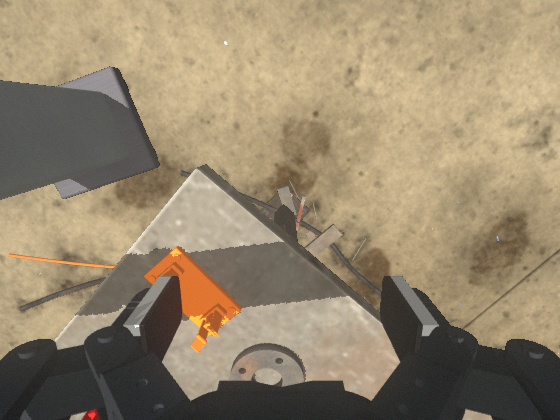

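In the scene view there are three rack-shaped things: dark (221,210), red (267,235) and orange (217,290). Only the dark steel one fits. The clamp is at (333,187), with its shank pointing to (372,207). I'll enlarge and measure both.

```bash
python3 - <<'E'
from h import *
for n in('scene0','side0'):
    z=load(n); W=cloud(z)
    pts={'scene0':dict(clamp=(333,185),shank=(352,197),shend=(371,206),rack=(221,212),hexc=(278,190),noz=(287,205),tack=(176,232),red=(267,235)),'side0':dict(rack=(220,236),clamp=(283,195),hexc=(243,205),noz=(262,214))}[n]
    for k,(u,v) in pts.items(): print(n,k,W[v,u].round(3))
    im=z['p'][:,:,::-1]
    a=im[160:250,180:390] if n=='scene0' else im[170:280,170:350]
    cv2.imwrite(f'pics/{n}_crop.png',cv2.resize(a,None,fx=3.8,fy=3.8,interpolation=cv2.INTER_CUBIC))
E
```

```text
scene0 clamp [0.573 0.051 0.045]
scene0 shank [0.52  0.025 0.027]
scene0 shend [0.457 0.01  0.025]
scene0 rack [0.624 0.348 0.007]
scene0 hexc [0.631 0.185 0.034]
scene0 noz [0.571 0.188 0.016]
scene0 tack [0.557 0.481 0.014]
scene0 red [0.46  0.295 0.009]
side0 rack [0.593 0.365 0.012]
side0 clamp [0.588 0.061 0.025]
side0 hexc [0.642 0.189 0.025]
side0 noz [0.576 0.197 0.015]
```

View pics/scene0_crop.png

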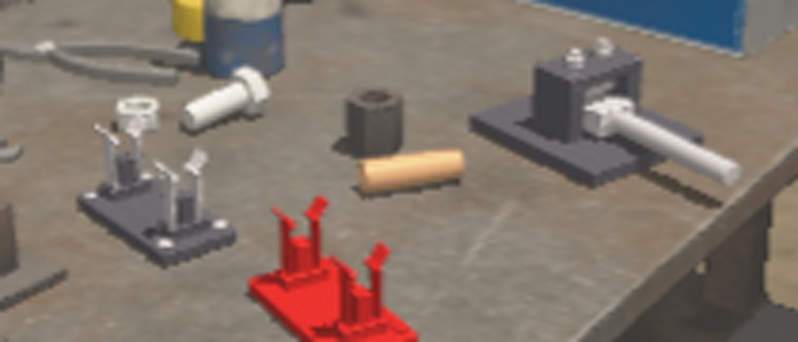

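View pics/side0_crop.png

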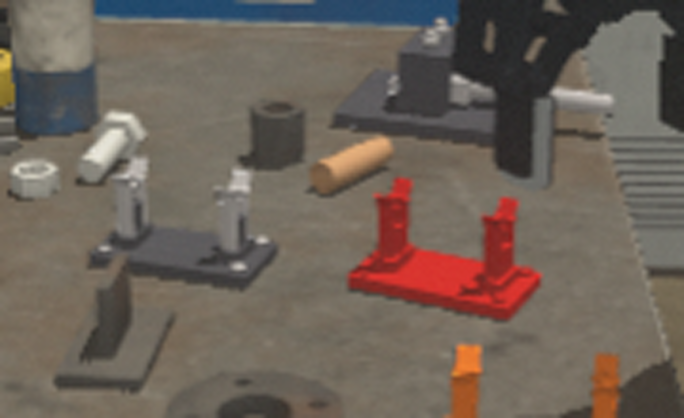

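```bash
python3 - <<'E'
from h import *
from scipy.spatial.transform import Rotation as R
s=bot.observe(); r=R.from_quat(s['eef_rot']).as_matrix(); print(r.round(3))
z=load('wrist0'); C=cv2.Rodrigues(z['r'])[0]; c=-C.T@z['t'].reshape(3); print('cam',c,C.round(2).tolist(),z['K'])
print('cam in tool',r.T@(c-s['tcp_pos']))
# shank fit from scene: points z>0.02 with x<0.535 near
for n in('scene0','side0'):
    W=cloud(load(n)); p=W.reshape(-1,3)
    m=(p[:,2]>.022)&(p[:,2]<.045)&(p[:,0]>.40)&(p[:,0]<.525)&(abs(p[:,1]-.02)<.06)
    q=p[m]; print(n,len(q))
    if len(q)>10:
        ce=q.mean(0);u=np.linalg.svd(q-ce)[2][0]; print(ce.round(4),u.round(3),q.min(0).round(3),q.max(0).round(3))
    m=(p[:,2]>.015)&(p[:,2]<.07)&(p[:,0]>.5)&(p[:,0]<.7)&(abs(p[:,1]-.35)<.1)
    q=p[m]; 
    if len(q):
        km=cv2.kmeans(q.astype(np.float32),2,None,(3,50,1e-5),5,0)[2]; print('rackclips',len(q),km.round(3),q[:,2].max())
E
```

```text
[[ 0.951 -0.     0.31 ]
 [-0.31  -0.001  0.951]
 [ 0.    -1.    -0.001]]
cam [0.12983391 0.64156825 0.37335657] [[0.31, 0.95, -0.0], [0.91, -0.3, 0.29], [0.28, -0.09, -0.96]] [[341.1365858    0.         280.57041748]
 [  0.         341.1365858  216.4074445 ]
 [  0.           0.           1.        ]]
cam in tool [-0.07576062 -0.14284397  0.0004285 ]
scene0 118
[0.4897 0.0159 0.0278] [-0.977 -0.211 -0.004] [ 0.457 -0.     0.022] [0.525 0.028 0.033]
rackclips 324 [[0.565 0.351 0.035]
 [0.636 0.366 0.035]] 0.06138199368705499
side0 69
[0.4832 0.0153 0.0279] [-0.991 -0.13  -0.024] [0.461 0.007 0.022] [0.509 0.025 0.034]
rackclips 316 [[0.636 0.368 0.039]
 [0.567 0.353 0.038]] 0.06325271553845033
```

```bash
python3 - <<'E'
from h import *
W=cloud(load('scene0'))
for k,(u,v) in dict(lamp=(227,52),lampneck=(240,30),bottle=(243,145),btop=(242,108),cab=(320,100),cabfront=(340,140),drawer=(370,120)).items(): print(k,W[v,u].round(3))
p=W.reshape(-1,3); m=(p[:,0]>.35)&(p[:,0]<.9)&(p[:,2]>.08)&(p[:,1]<.6)&(p[:,1]>-.5)
q=p[m]; print(q.min(0),q.max(0))
E
```

```text
lamp [1.086 0.146 0.327]
lampneck [1.277 0.024 0.372]
bottle [0.808 0.211 0.11 ]
btop [0.824 0.203 0.212]
cab [ 0.867 -0.074  0.197]
cabfront [ 0.774 -0.095  0.092]
drawer [nan nan nan]
[ 0.64633332 -0.38260234  0.08003593] [0.89998415 0.59994166 0.27284332]
```

Emit:
apply_moves:
  increments:
    - [1,[40,-27,5],[0,0,6]]
    - [1,[80,-54,10],[0,0,12]]
    - [1,[115,-80,15],[0,0,18]]
    - [1,[150,-105,20],[0,0,24]]
    - [1,[185,-130,25],[0,0,30]]
    - [1,[220,-155,30],[0,0,30]]
    - [1,[255,-180,35],[0,0,30]]
    - [1,[290,-205,40],[0,0,30]]
    - [1,[325,-230,40],[0,0,30]]
    - [1,[355,-255,40],[0,0,30]]

```text
clock: 0.98
tcp_pos: [0.5403, 0.3753, 0.2705]
eef_rot: [0.704, 0.074, -0.073, -0.703]
wrist_force: [-0.5, 0.2, 0.5]
gripper_width: 1.002
```

```bash
python3 - <<'E'
from h import *
snap('wrist','wrist1'); W=cloud(load('wrist1'))
s=bot.observe(); print(s['tcp_pos'],s['q'].round(2))
p=W.reshape(-1,3); m=(p[:,2]>.015)&(p[:,2]<.08)&(p[:,0]>.5)&(p[:,0]<.72)&(abs(p[:,1]-.36)<.06)
q=p[m]; print(len(q)); km=cv2.kmeans(q.astype(np.float32),2,None,(3,50,1e-5),5,0)[2]; print(km)
E
```

```text
[0.54924818 0.36512635 0.27025738] [-0.75  0.39  0.13  1.46 -0.04  1.29  1.15]
1092
[[0.5657279  0.35022372 0.03983391]
 [0.63595545 0.36559588 0.03760315]]
```

View pics/wrist1.png

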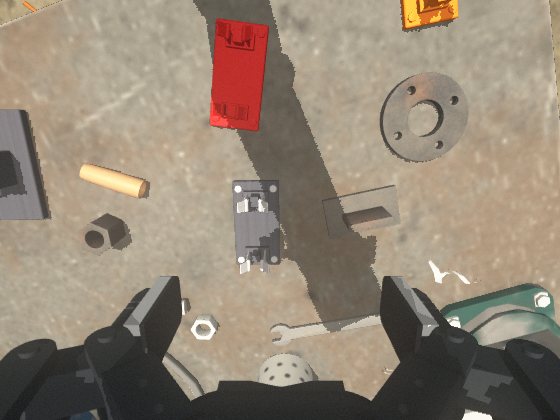

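```bash
cat > fit.py <<'E'
from h import *
def rack(tag):
    W=cloud(load(tag)); p=W.reshape(-1,3)
    sel=(abs(p[:,0]-.6)<.08)&(abs(p[:,1]-.358)<.06)
    b=p[sel&(p[:,2]>.006)&(p[:,2]<.02)]
    r=cv2.minAreaRect((b[:,:2]*1000).astype(np.float32)); print('base rect',r)
    t=p[sel&(p[:,2]>.045)]
    # split by x
    a=t[t[:,0]<.6]; c=t[t[:,0]>.6]
    for k in (a,c): print(len(k),k.mean(0).round(4),k.min(0).round(4),k.max(0).round(4))
    bx=cv2.boxPoints(r); print(bx)
E
python3 - <<'E'
from fit import *
rack('wrist1')
z=load('wrist1'); im=cv2.resize(z['p'][165:290,190:330,::-1],None,fx=5,fy=5,interpolation=cv2.INTER_CUBIC)
cv2.imwrite('pics/w1crop.png',im[:600])
E
```

```text
base rect ((602.5533447265625, 358.2740478515625), (110.08850860595703, 55.978546142578125), 12.500210762023926)
24387 [0.5365 0.3434 0.3356] [0.52   0.3003 0.0485] [0.576  0.418  0.3642]
220 [0.6372 0.3652 0.0561] [0.629  0.3494 0.045 ] [0.6467 0.3825 0.063 ]
[[542.7558  373.6859 ]
 [554.872   319.0343 ]
 [662.3509  342.86218]
 [650.2347  397.5138 ]]
```

View pics/w1crop.png

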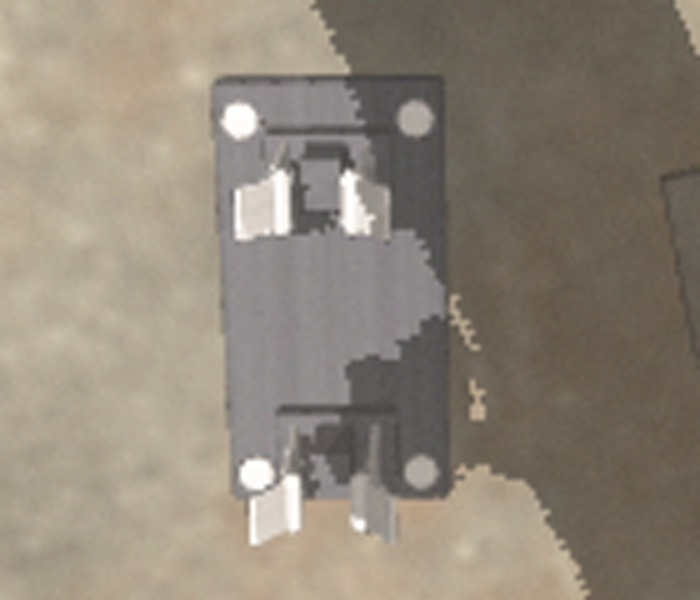

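Emit:
apply_moves:
  increments:
    - [1,[-5,-38,0],[0,0,0]]
    - [1,[-15,-76,0],[0,0,0]]
    - [1,[-25,-114,0],[0,0,0]]
    - [1,[-35,-152,0],[0,0,0]]
    - [1,[-45,-190,0],[0,0,0]]
    - [1,[-55,-228,0],[0,0,0]]
    - [1,[-65,-266,0],[0,0,0]]
    - [1,[-75,-304,0],[0,0,0]]
    - [1,[-79,-340,0],[0,0,0]]
    - [1,[-79,-345,0],[0,0,0]]

```text
clock: 1.87
tcp_pos: [0.4685, 0.0125, 0.2703]
eef_rot: [0.708, 0.067, -0.063, -0.7]
wrist_force: [0.6, 0.0, 0.2]
gripper_width: 0.997
```

The crop confirms the dark rack at wrist pixel (257,223). Its base measures 110.1 x 56.0 mm against 110 x 56 given; centre (0.6025, 0.358), yaw 12.5°. Next is the clamp and shank.

```bash
python3 - <<'E'
from h import *
snap('wrist','wrist2'); s=bot.observe(); print(s['tcp_pos'],s['q'].round(2))
W=cloud(load('wrist2')); p=W.reshape(-1,3)
sel=(p[:,0]>.40)&(p[:,0]<.72)&(abs(p[:,1]-.04)<.12)
b=p[sel&(p[:,2]>.007)&(p[:,2]<.017)]
print('clamp base',cv2.minAreaRect((b[:,:2]*1000).astype(np.float32)))
t=p[sel&(p[:,2]>.05)&(p[:,2]<.066)]; print('bridge',len(t),cv2.minAreaRect((t[:,:2]*1000).astype(np.float32)))
q=p[sel&(p[:,2]>.02)&(p[:,2]<.04)&(p[:,0]<.52)]
print(len(q),q.min(0),q.max(0)); r=cv2.minAreaRect((q[:,:2]*1000).astype(np.float32)); print('shank',r,np.percentile(q[:,2],[50,95,99]))
c=q.mean(0);print(c,np.linalg.svd(q-c)[2][0])
E
```

```text
[0.46932035 0.01494893 0.27036789] [-0.44  0.03  0.31  1.91 -0.    1.2   1.64]
clamp base ((595.537841796875, 65.83251953125), (142.32785034179688, 191.5378875732422), 4.962782859802246)
bridge 1811 ((598.430908203125, 31.53546905517578), (41.54656982421875, 69.49702453613281), 11.368690490722656)
709 [ 0.45750558 -0.0019173   0.02324545] [0.51997933 0.02417322 0.03453341]
shank ((489.8715515136719, 10.89990234375), (63.462364196777344, 15.052328109741211), 10.69510269165039) [0.03129346 0.03320444 0.03399523]
[0.48801874 0.01110243 0.03084521] [0.98020928 0.19628824 0.02570391]
```

View pics/wrist2.png

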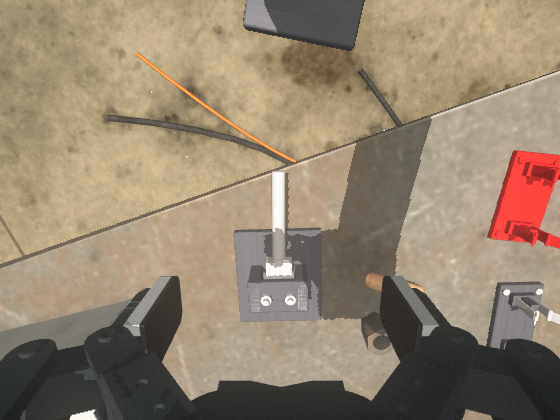

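Shank at wrist pixels (278,173)–(278,260), yaw about 11°. From the end I get a shank mid of (0.513, 0.015), and from the bridge (0.513, 0.014), so they agree. I'll descend with the grasp 5 mm behind mid, for clearance to the base plate.

Emit:
apply_moves:
  increments:
    - [1,[5,0,-30],[0,0,0]]
    - [1,[10,0,-65],[0,0,0]]
    - [1,[20,0,-100],[0,0,0]]
    - [1,[30,-1,-135],[0,0,0]]
    - [1,[39,-1,-165],[0,0,0]]
    - [1,[39,-1,-180],[0,0,0]]
    - [1,[39,-1,-185],[0,0,0]]

```text
clock: 2.5
tcp_pos: [0.5062, 0.0153, 0.0819]
eef_rot: [0.708, 0.067, -0.066, -0.7]
wrist_force: [0.3, 0.9, 0.1]
gripper_width: 1.002
```

```bash
python3 - <<'E'
from h import *
from scipy.spatial.transform import Rotation as R
snap('wrist','wrist3'); s=bot.observe(); print(s['tcp_pos'],R.from_quat(s['eef_rot']).as_matrix().round(3))
W=cloud(load('wrist3')); p=W.reshape(-1,3)
sel=(p[:,0]>.40)&(p[:,0]<.72)&(abs(p[:,1]-.03)<.09)
t=p[sel&(p[:,2]>.05)&(p[:,2]<.066)]; print('bridge',len(t),cv2.minAreaRect((t[:,:2]*1000).astype(np.float32)))
q=p[sel&(p[:,2]>.026)&(p[:,2]<.04)&(p[:,0]<.53)&(abs(p[:,1]-.012)<.02)]
print(len(q),q.min(0),q.max(0)); r=cv2.minAreaRect((q[:,:2]*1000).astype(np.float32)); print('shank',r,np.percentile(q[:,2],[50,95,99]))
u=np.array([np.cos(np.radians(11)),np.sin(np.radians(11))]); print('end along',(q[:,:2]@u).min(), 'mid', )
for x in(.47,.49,.51):
    a=q[abs(q[:,0]-x)<.004]; print(x,(a[:,1].min()+a[:,1].max())/2,np.ptp(a[:,1]))
E
```

```text
[0.50655434 0.01519489 0.08268471] [[ 0.982  0.003 -0.187]
 [ 0.187 -0.01   0.982]
 [ 0.001 -1.    -0.01 ]]
bridge 1716 ((581.8035888671875, 28.368194580078125), (7.372206687927246, 69.73189544677734), 12.701401710510254)
2913 [ 0.45813455 -0.00123766  0.02600148] [0.52995835 0.02686795 0.03452807]
shank ((495.0155334472656, 12.501810073852539), (73.59654235839844, 15.768324851989746), 10.702704429626465) [0.03148487 0.03321305 0.03376731]
end along 0.45150690242989966 mid
0.47 0.007753668491449878 0.016342757842563553
0.49 0.011504289504083796 0.016703818071097602
0.51 0.015198365659675379 0.016957203097564363
```

View pics/wrist3.png

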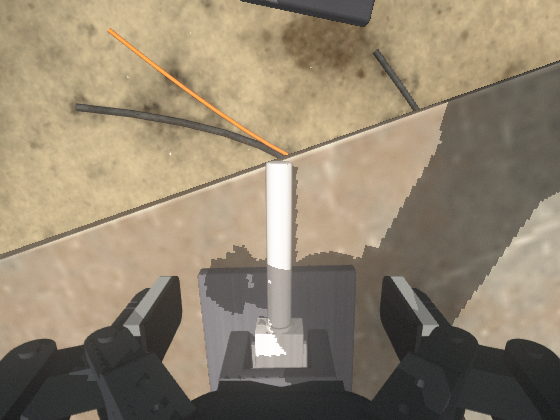

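Emit:
apply_moves:
  increments:
    - [1,[1,0,-30],[0.6,0,0]]
    - [1,[1,-0.5,-55],[0.6,0,0]]
    - [1,[1,-0.5,-68],[0.6,0,0]]
    - [1,[1,-0.5,-72],[0.6,0,0]]
    - [1,[1,-0.5,-72.5],[0.6,0,0]]
    - [1,[1,-0.5,-72.5],[0.6,0,0]]

```text
clock: 3.05
tcp_pos: [0.5088, 0.0152, 0.0114]
eef_rot: [-0.704, -0.068, 0.065, 0.704]
wrist_force: [0.5, 0.2, -0.1]
gripper_width: 1.0
```

Emit:
apply_moves:
  increments:
    - [0.3,[0,0,0],[0,0,0]]
    - [0.2,[0,0,0],[0,0,0]]
    - [0,[0,0,0],[0,0,0]]
    - [0,[0,0,0],[0,0,0]]
    - [0,[0,0,0],[0,0,0]]
    - [0,[0,0,0],[0,0,0]]
    - [0,[0,0,0],[0,0,0]]
    - [0,[0,0,0],[0,0,0]]
  squeeze: 70

```text
clock: 3.72
tcp_pos: [0.5089, 0.0146, 0.0116]
eef_rot: [-0.704, -0.068, 0.064, 0.704]
wrist_force: [-0.9, -1.1, 2.0]
gripper_width: 0.159
```

```bash
cat > sw.py <<'E'
from h import *
from scipy.spatial.transform import Rotation as R
S0=np.array([.5976,.0318]); psi0=np.radians(10.9)
def state():
    s=bot.observe(); M=R.from_quat(s['eef_rot']).as_matrix(); yaw=np.degrees(np.arctan2(M[1,0],M[0,0]))
    v=s['tcp_pos'][:2]-S0; u=np.array([np.cos(psi0),np.sin(psi0)])
    print('t',round(s['clock'],2),'tcp',(s['tcp_pos']*1000).round(1),'yaw',yaw.round(2),'r mm',(np.linalg.norm(v)*1e3).round(2),'bearing',np.degrees(np.arctan2(-v[1],-v[0])).round(2),'F',s['wrist_force'].round(1),'M',s['moment'].round(2),'w',round(float(s['gripper_width']),3))
    return s,yaw
def plan(angs,rs):
    """absolute wedge yaw targets (deg) and radius targets (mm)"""
    s,yaw=state(); p=s['tcp_pos'][:2]
    for a,r in zip(angs,rs):
        t=np.radians(a); q=S0-r/1e3*np.array([np.cos(t),np.sin(t)])
        print(((q-p)*1e3).round(1),round(a-yaw,1))
E
python3 - <<'E'
from sw import *
plan([12,13.5,15,16.5,17],[90.5,91,91.2,91.4,91.4])
E
```

```text
t 3.72 tcp [508.9  14.6  11.6] yaw 10.73 r mm 90.39 bearing 10.94 F [-0.9 -1.1  2. ] M [-0.36  0.12 -0.15] w 0.159
[ 0.2 -1.7] 1.3
[ 0.3 -4.1] 2.8
[ 0.7 -6.4] 4.3
[ 1.1 -8.8] 5.8
[ 1.3 -9.6] 6.3
```

Emit:
apply_moves:
  increments:
    - [0,[0.2,-1.7,0],[0,0,1.3]]
    - [0,[0.3,-4.1,0],[0,0,2.8]]
    - [0,[0.7,-6.4,0],[0,0,4.3]]

```text
clock: 3.97
tcp_pos: [0.5098, 0.0093, 0.0117]
eef_rot: [-0.7, -0.095, 0.091, 0.702]
wrist_force: [0.2, 1.6, 0.8]
gripper_width: 0.154
```

```bash
python3 - <<'E'
from sw import *
plan([16,18,20,20],[91.5,92,92.5,92.5])
E
```

```text
t 3.97 tcp [509.8   9.3  11.7] yaw 15.07 r mm 90.68 bearing 14.39 F [0.2 1.6 0.8] M [ 0.19  0.04 -0.56] w 0.154
[-0.1 -2.7] 0.9
[ 0.3 -5.9] 2.9
[ 0.9 -9.1] 4.9
[ 0.9 -9.1] 4.9
```

Emit:
apply_moves:
  increments:
    - [0,[-0.3,-2.7,0],[0,0,1.5]]
    - [0,[-0.3,-5.5,0],[0,0,3]]
    - [0,[-0.3,-7.5,0],[0,0,4.5]]
    - [0,[-0.3,-7.5,0],[0,0,4.5]]

```text
clock: 4.3
tcp_pos: [0.5115, 0.0014, 0.0122]
eef_rot: [-0.696, -0.124, 0.117, 0.698]
wrist_force: [3.0, -1.0, 0.1]
gripper_width: 0.159
```

```bash
python3 - <<'E'
from sw import *
snap('wrist','wrist4')
plan([16,13,10,7,4,4],[93.5]*6)
E
```

```text
t 4.35 tcp [511.5   1.4  12.2] yaw 19.53 r mm 91.32 bearing 19.44 F [ 4.2 -1.5  0.1] M [-0.31 -0.8  -0.19] w 0.16
[-3.8  4.6] -3.5
[-5.   9.4] -6.5
[-6.  14.2] -9.5
[-6.7 19. ] -12.5
[-7.2 23.9] -15.5
[-7.2 23.9] -15.5
```

View pics/wrist4.png

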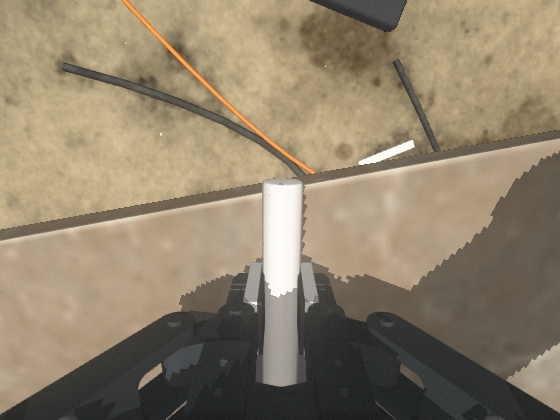

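Shank at (282,180)–(282,380) between the pads. It has turned 8.6° and crept about 1 mm, with the forces low. Swinging back now with more pull.

Emit:
apply_moves:
  increments:
    - [0,[-3,4.6,0],[0,0,-3.3]]
    - [0,[-4.8,9.4,0],[0,0,-6.5]]
    - [0,[-6.2,14.2,0],[0,0,-9.5]]
    - [0,[-7,19,0],[0,0,-12.5]]
    - [0,[-7.6,24,0],[0,0,-15.5]]
    - [0,[-7.6,25,0],[0,0,-16.3]]

```text
clock: 4.85
tcp_pos: [0.5052, 0.0265, 0.0124]
eef_rot: [0.707, 0.024, -0.015, -0.707]
wrist_force: [4.1, -2.2, -1.4]
gripper_width: 0.157
```

```bash
python3 - <<'E'
from sw import *
plan([6,9,12,15,18,19,19],[97]*7)
E
```

```text
t 4.85 tcp [505.2  26.5  12.4] yaw 3.22 r mm 92.52 bearing 3.29 F [ 4.1 -2.2 -1.4] M [-0.44 -0.77  0.01] w 0.157
[-4.1 -4.8] 2.8
[-3.4 -9.9] 5.8
[ -2.5 -14.9] 8.8
[ -1.3 -19.8] 11.8
[  0.1 -24.7] 14.8
[  0.7 -26.3] 15.8
[  0.7 -26.3] 15.8
```

Emit:
apply_moves:
  increments:
    - [0,[-3,-4.8,0],[0,0,2.8]]
    - [0,[-2.7,-9.8,0],[0,0,5.8]]
    - [0,[-1.8,-14.7,0],[0,0,8.8]]
    - [0,[-0.6,-19.6,0],[0,0,11.8]]
    - [0,[0.6,-24.5,0],[0,0,14.8]]
    - [0,[1,-26.3,0],[0,0,16.2]]

```text
clock: 5.35
tcp_pos: [0.5085, 0.0009, 0.0128]
eef_rot: [-0.696, -0.126, 0.114, 0.697]
wrist_force: [5.7, 1.4, -2.8]
gripper_width: 0.158
```

```bash
python3 - <<'E'
from sw import *
plan([16,13,10,7,4,3],[98]*6)
E
```

```text
t 5.35 tcp [508.5   0.9  12.8] yaw 19.52 r mm 94.3 bearing 19.16 F [ 5.7  1.4 -2.8] M [ 0.09 -0.97 -0.3 ] w 0.158
[-5.1  3.9] -3.5
[-6.4  8.9] -6.5
[-7.4 13.9] -9.5
[-8.2 19. ] -12.5
[-8.7 24.1] -15.5
[-8.8 25.8] -16.5
```

Emit:
apply_moves:
  increments:
    - [0,[-4.2,4,-0.5],[0,0,-3.3]]
    - [0,[-5.6,9,-1],[0,0,-6.5]]
    - [0,[-6.8,14,-1],[0,0,-9.5]]
    - [0,[-7.6,19,-1],[0,0,-12.5]]
    - [0,[-8.2,24.2,-1],[0,0,-15.5]]
    - [0,[-8.3,25.8,-1],[0,0,-16.6]]

```text
clock: 5.85
tcp_pos: [0.5017, 0.0269, 0.0121]
eef_rot: [0.707, 0.025, -0.011, -0.706]
wrist_force: [5.0, -0.1, -0.7]
gripper_width: 0.156
```

```bash
python3 - <<'E'
from sw import *
plan([6,9,12,15,18,19],[99.5]*7)
E
```

```text
t 5.85 tcp [501.7  26.9  12.1] yaw 2.92 r mm 96.01 bearing 2.93 F [ 5.  -0.1 -0.7] M [-0.32 -0.76  0.07] w 0.156
[-3.1 -5.5] 3.1
[ -2.4 -10.7] 6.1
[ -1.4 -15.8] 9.1
[ -0.2 -20.8] 12.1
[  1.3 -25.8] 15.1
[  1.8 -27.5] 16.1
```

Emit:
apply_moves:
  increments:
    - [0,[-3.1,-5.4,0],[0,0,3]]
    - [0,[-2.4,-10.5,0],[0,0,6]]
    - [0,[-1.4,-15.6,0],[0,0,9]]
    - [0,[-0.2,-20.6,0],[0,0,12]]
    - [0,[1.2,-25.5,0],[0,0,15]]
    - [0,[1.6,-27.2,0],[0,0,16.3]]

```text
clock: 6.35
tcp_pos: [0.5051, 0.0002, 0.0124]
eef_rot: [-0.696, -0.127, 0.11, 0.698]
wrist_force: [5.2, 0.5, -2.2]
gripper_width: 0.161
```

```bash
python3 - <<'E'
from sw import *
snap('scene','scene4')
s,_=state(); print(R.from_quat(s['eef_rot']).as_matrix().round(3))
plan([16,13,10,7,4,3],[101.3]*6)
z0=load('scene0');z=load('scene4'); 
im=np.vstack([z0['p'][165:225,290:390],z['p'][165:225,290:390]])[:,:,::-1]
cv2.imwrite('pics/s4.png',cv2.resize(im,None,fx=5,fy=5,interpolation=cv2.INTER_CUBIC))
E
```

```text
t 6.4 tcp [505.1   0.   12.4] yaw 19.31 r mm 97.76 bearing 18.97 F [ 5.1  0.5 -1.6] M [ 0.15 -0.88 -0.17] w 0.16
[[ 0.944  0.023 -0.331]
 [ 0.331  0.006  0.944]
 [ 0.023 -1.    -0.002]]
t 6.4 tcp [505.1   0.   12.4] yaw 19.31 r mm 97.76 bearing 18.97 F [ 5.1  0.5 -1.6] M [ 0.15 -0.88 -0.17] w 0.16
[-4.9  3.9] -3.3
[-6.3  9. ] -6.3
[-7.3 14.2] -9.3
[-8.1 19.4] -12.3
[-8.6 24.7] -15.3
[-8.7 26.5] -16.3
```

View pics/s4.png

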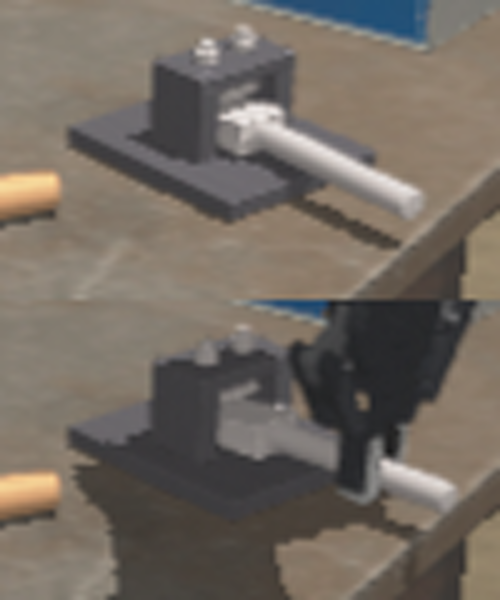

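The clamp stands at the same pixels as at the start, and the key sticks out further. Continuing, with a slight pitch correction.

Emit:
apply_moves:
  increments:
    - [0,[-4.7,4,-0.3],[-0.1,0.4,-3.1]]
    - [0,[-6,9,-0.6],[-0.2,0.8,-6.2]]
    - [0,[-7.1,14.2,-0.6],[-0.2,1,-9.3]]
    - [0,[-7.9,19.4,-0.6],[-0.2,1,-12.3]]
    - [0,[-8.4,24.7,-0.6],[-0.2,1,-15.3]]
    - [0,[-8.5,26.3,-0.6],[-0.2,1,-16.3]]

```text
clock: 6.9
tcp_pos: [0.4981, 0.0268, 0.0122]
eef_rot: [0.708, 0.022, -0.016, -0.706]
wrist_force: [5.5, -0.9, -0.6]
gripper_width: 0.154
```

```bash
python3 - <<'E'
from sw import *
plan([6,9,12,15,18,19],[103]*7)
E
```

```text
t 6.9 tcp [498.1  26.8  12.2] yaw 3.02 r mm 99.65 bearing 2.89 F [ 5.5 -0.9 -0.6] M [-0.24 -0.93  0.11] w 0.154
[-2.9 -5.7] 3.0
[ -2.2 -11.1] 6.0
[ -1.2 -16.4] 9.0
[  0.  -21.6] 12.0
[  1.6 -26.8] 15.0
[  2.1 -28.5] 16.0
```

Emit:
apply_moves:
  increments:
    - [0,[-2.9,-5.5,0],[0,0,3]]
    - [0,[-2.2,-11,0],[0,0.2,6]]
    - [0,[-1.2,-16.2,0],[0,0.3,9]]
    - [0,[0,-21.4,0],[-0.1,0.3,12]]
    - [0,[1.5,-26.5,0],[-0.1,0.3,15]]
    - [0,[2,-28,0],[-0.1,0.3,16.2]]

```text
clock: 7.4
tcp_pos: [0.5015, -0.0011, 0.0125]
eef_rot: [0.698, 0.121, -0.116, -0.696]
wrist_force: [5.1, 0.7, -1.2]
gripper_width: 0.161
```

```bash
python3 - <<'E'
from sw import *
plan([16,13,10,7,4,3],[105]*6)
E
```

```text
t 7.4 tcp [501.5  -1.1  12.5] yaw 19.31 r mm 101.53 bearing 18.88 F [ 5.1  0.7 -1.2] M [ 0.08 -0.93 -0.27] w 0.161
[-4.9  3.9] -3.3
[-6.2  9.2] -6.3
[-7.3 14.6] -9.3
[-8.1 20.1] -12.3
[-8.7 25.5] -15.3
[-8.8 27.4] -16.3
```

Emit:
apply_moves:
  increments:
    - [0,[-4.8,4,-0.3],[0,0,-3.1]]
    - [0,[-6,9.2,-0.6],[0,0.2,-6.2]]
    - [0,[-7.2,14.6,-0.6],[0,0.2,-9.3]]
    - [0,[-8,20,-0.6],[0,0.2,-12.3]]
    - [0,[-8.6,25.4,-0.6],[0,0.2,-15.3]]
    - [0,[-8.7,27.2,-0.6],[0,0.2,-16.3]]

```text
clock: 7.9
tcp_pos: [0.4936, 0.027, 0.0121]
eef_rot: [0.708, 0.02, -0.017, -0.706]
wrist_force: [4.6, 0.5, -1.8]
gripper_width: 0.16
```

```bash
python3 - <<'E'
from sw import *
plan([6,9,12,15,18,19],[106.5]*7)
E
```

```text
t 7.9 tcp [493.6  27.   12.1] yaw 3.01 r mm 104.08 bearing 2.66 F [ 4.6  0.5 -1.8] M [-0.08 -0.88  0.01] w 0.16
[-1.9 -6.3] 3.0
[ -1.2 -11.8] 6.0
[ -0.2 -17.3] 9.0
[  1.1 -22.7] 12.0
[  2.7 -28.1] 15.0
[  3.3 -29.8] 16.0
```

Emit:
apply_moves:
  increments:
    - [0,[-2.4,-6.2,0],[0,0,3]]
    - [0,[-1.7,-11.7,0],[0,0.2,6]]
    - [0,[-0.7,-17.2,0],[0,0.2,9]]
    - [0,[0.6,-22.6,0],[-0.1,0.2,12]]
    - [0,[2.2,-28,0],[-0.1,0.2,15]]
    - [0,[2.8,-29.4,0],[-0.1,0.2,16.2]]

```text
clock: 8.4
tcp_pos: [0.4942, -0.0033, 0.0115]
eef_rot: [0.698, 0.117, -0.12, -0.696]
wrist_force: [-1.2, -1.3, -0.1]
gripper_width: 0.162
```

```bash
python3 - <<'E'
from sw import *
plan([16,13,10,7,4,3],[110]*6)
E
```

```text
t 8.4 tcp [494.2  -3.3  11.5] yaw 19.3 r mm 109.15 bearing 18.74 F [-1.2 -1.3 -0.1] M [-0.15 -0.01 -0.07] w 0.162
[-2.4  4.7] -3.3
[-3.8 10.3] -6.3
[-5. 16.] -9.3
[-5.8 21.7] -12.3
[-6.4 27.4] -15.3
[-6.5 29.3] -16.3
```

Loose now: radius jumped to 109 mm, force about 0. Centring, then drawing out gently.

Emit:
apply_moves:
  increments:
    - [0,[-2.4,4.7,0],[0,0,-3.3]]
    - [0,[-3.8,10.3,0],[0,0,-6.3]]
    - [0,[-4.7,14,0],[0,0,-8.3]]
    - [0,[-7.7,13.5,0],[0,0,-8.3]]
    - [0,[-12.6,12.5,0],[0,0,-8.3]]
    - [0,[-17.5,11.6,0],[0,0,-8.3]]
    - [0,[-22.4,10.6,0],[0,0,-8.3]]
    - [0,[-22.4,10.6,0],[0,0,-8.3]]

```text
clock: 9.07
tcp_pos: [0.4693, 0.0068, 0.0111]
eef_rot: [0.704, 0.065, -0.07, -0.703]
wrist_force: [-0.7, -0.1, -0.1]
gripper_width: 0.152
```

```bash
python3 - <<'E'
from sw import *
snap('scene','scene5')
plan([11]*8,[135,140,145,150,155,160,165])
z=load('scene5'); 
cv2.imwrite('pics/s5.png',cv2.resize(z['p'][160:230,280:400,::-1],None,fx=6,fy=6,interpolation=cv2.INTER_CUBIC))
E
```

```text
t 9.12 tcp [469.5   6.9  11.1] yaw 10.99 r mm 130.53 bearing 11.02 F [-1.1 -0.1 -0.1] M [-0.08  0.19  0.01] w 0.157
[-4.4 -0.8] 0.0
[-9.3 -1.8] 0.0
[-14.2  -2.7] 0.0
[-19.1  -3.7] 0.0
[-24.   -4.6] 0.0
[-28.9  -5.6] 0.0
[-33.8  -6.5] 0.0
```

View pics/s5.png

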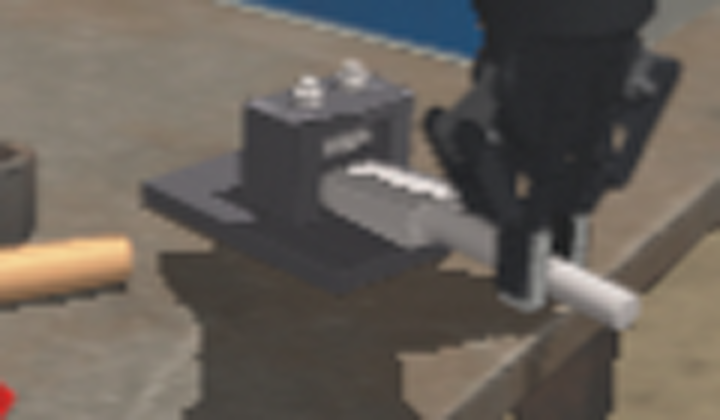

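The blade is half out (crop (340,190)–(430,240)), and the clamp is still in place. Drawing it fully clear.

Emit:
apply_moves:
  increments:
    - [0,[-5,-1,0],[0,0,0]]
    - [0,[-10,-2,0],[0,0,0]]
    - [0,[-15,-3,0],[0,0,0]]
    - [0,[-20,-4,0],[0,0,0]]
    - [0,[-25,-5,0],[0,0,0]]
    - [0,[-30,-6,0],[0,0,0]]
    - [0,[-35,-7,0],[0,0,0]]
    - [0,[-37,-7,2],[0,0,0]]
    - [0,[-37,-7,6],[0,0,0]]

```text
clock: 9.87
tcp_pos: [0.4311, -0.0003, 0.0169]
eef_rot: [0.704, 0.064, -0.071, -0.703]
wrist_force: [0.2, -0.1, -1.5]
gripper_width: 0.159
```

```bash
python3 - <<'E'
from sw import *
snap('scene','scene6'); snap('side','side6')
s,_=state(); print(s['q'].round(2), R.from_quat(s['eef_rot']).as_matrix().round(3))
z=load('scene6'); y=load('side6')
cv2.imwrite('pics/s6.png',np.hstack([cv2.resize(z['p'][160:230,290:390,::-1],None,fx=4,fy=4,interpolation=cv2.INTER_CUBIC),cv2.resize(y['p'][160:230,250:350,::-1],None,fx=4,fy=4,interpolation=cv2.INTER_CUBIC)]))
E
```

```text
t 9.97 tcp [433.3  -0.   17.8] yaw 10.99 r mm 167.34 bearing 10.96 F [-0.1 -0.4 -2.7] M [-0.02  0.09  0.06] w 0.155
[-0.34  0.34  0.28  2.23 -0.16  0.59  1.82] [[ 0.982 -0.005 -0.191]
 [ 0.191 -0.002  0.982]
 [-0.006 -1.    -0.001]]
```

View pics/s6.png

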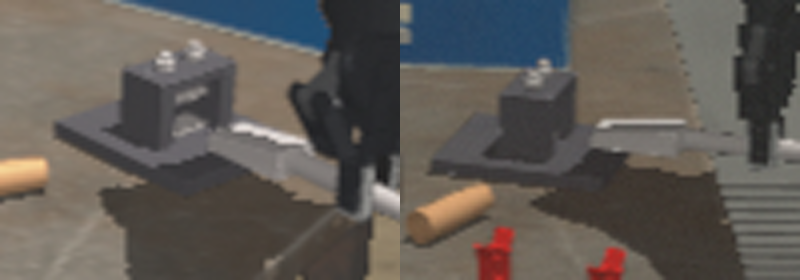

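Emit:
apply_moves:
  increments:
    - [0,[0,0,20],[0,0,0]]
    - [0,[0,0,50],[0,0,0]]
    - [0,[0,5,85],[0,0,0]]
    - [0,[0,20,110],[0,0,0]]
    - [0,[15,45,120],[0,0,0]]
    - [0,[30,75,120],[0,0,0.5]]
    - [0,[45,108,120],[0,0,1]]
    - [0,[60,142,120],[0,0,1.5]]
    - [0,[75,176,120],[0,0,1.5]]
    - [0,[90,210,120],[0,0,1.5]]

```text
clock: 10.8
tcp_pos: [0.5239, 0.2119, 0.1379]
eef_rot: [0.703, 0.075, -0.079, -0.702]
wrist_force: [0.5, -0.4, -1.9]
gripper_width: 0.158
```

Emit:
apply_moves:
  increments:
    - [0,[15,33,0],[0,0,0]]
    - [0,[30,66,0],[0,0,0]]
    - [0,[45,98,0],[0,0,0]]
    - [0,[58,122,0],[0,0,0]]
    - [0,[68,138,0],[0,0,0]]
    - [0,[72,145,0],[0,0,0]]
    - [0,[72,145,0],[0,0,0]]

```text
clock: 11.38
tcp_pos: [0.5959, 0.3591, 0.1372]
eef_rot: [0.703, 0.076, -0.08, -0.703]
wrist_force: [0.4, -0.3, -2.3]
gripper_width: 0.162
```

```bash
python3 - <<'E'
from sw import *
snap('wrist','wrist7'); snap('side','side7'); snap('scene','scene7')
s,_=state(); print(R.from_quat(s['eef_rot']).as_matrix().round(3))
z=load('scene7'); y=load('side7')
cv2.imwrite('pics/s7.png',np.hstack([cv2.resize(z['p'][140:240,190:310,::-1],None,fx=3.3,fy=3.3,interpolation=cv2.INTER_CUBIC),cv2.resize(y['p'][150:250,170:290,::-1],None,fx=3.3,fy=3.3,interpolation=cv2.INTER_CUBIC)]))
E
```

```text
t 11.53 tcp [595.7 354.6 137.6] yaw 12.4 r mm 322.83 bearing -89.66 F [-0.1  0.2 -1.9] M [-0.05  0.1  -0.02] w 0.156
[[ 0.977 -0.006 -0.215]
 [ 0.215 -0.004  0.977]
 [-0.007 -1.    -0.002]]
```

View pics/s7.png

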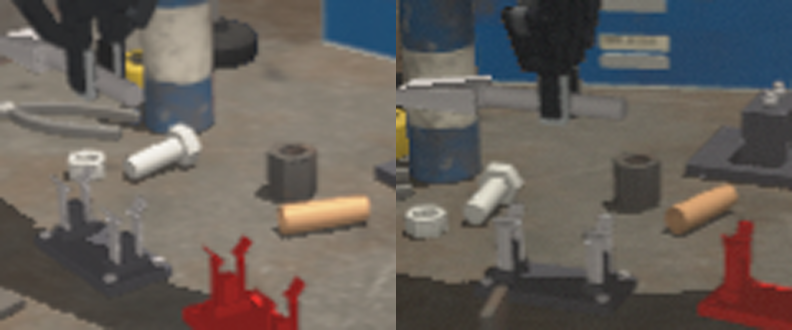

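View pics/wrist7.png

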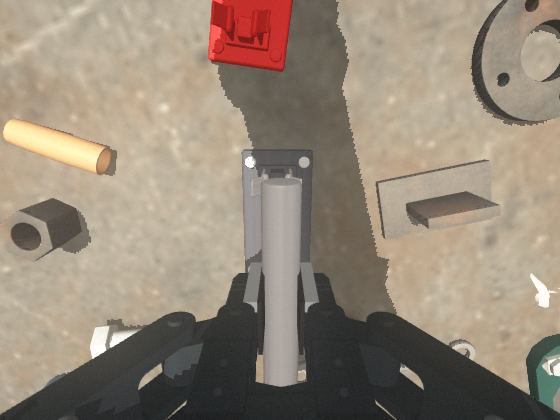

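```bash
python3 - <<'E'
from sw import *
s,_=state()
W=cloud(load('wrist7')); V,U=np.mgrid[0:420,0:560]
p=W.reshape(-1,3); uu=U.ravel(); vv=V.ravel()
# shank
m=(uu>255)&(uu<310)&(vv>170)&(vv<300)&(p[:,2]>.135)&(p[:,2]<.19); q=p[m]
print('shank n',len(q),np.percentile(q[:,2],[1,50,95,99]).round(4))
for name,a in(('near end',q),):
    r=cv2.minAreaRect((q[:,:2]*1e3).astype(np.float32)); print(r)
u=np.array([np.cos(np.radians(12.4)),np.sin(np.radians(12.4))]); n=np.array([-u[1],u[0]]); tc=s['tcp_pos'][:2]
a=(q[:,:2]-tc)@u*1e3; b=(q[:,:2]-tc)@n*1e3
print('end rel tcp',a.min())
for lo in range(int(a.min())+1,-15,6):
    k=(a>lo)&(a<lo+6)
    if k.sum()>20: print(lo,'centre lateral',((b[k].min()+b[k].max())/2).round(2),np.ptp(b[k]).round(1),'ztop',np.percentile(q[k,2],98).round(4))
# rack base
m=(uu>225)&(uu<330)&(vv>135)&(vv<290)&(p[:,2]>.006)&(p[:,2]<.02)
q=p[m]; a=(q[:,:2]-tc)@u*1e3; b=(q[:,:2]-tc)@n*1e3
print('base end a',np.percentile(a,[.2,1]),'b range',np.percentile(b,[.2,1,99,99.8]))
for lo in(-56,-46,-36,-26):
    k=(a>lo)&(a<lo+10); print(lo,b[k].min().round(1),b[k].max().round(1))
E
```

```text
t 11.53 tcp [595.7 354.6 137.6] yaw 12.4 r mm 322.83 bearing -89.66 F [-0.1  0.2 -1.9] M [-0.05  0.1  -0.02] w 0.156
shank n 5352 [0.1444 0.157  0.1626 0.1712]
((570.3684692382812, 354.8077697753906), (49.90752029418945, 23.460880279541016), 14.63923168182373)
end rel tcp -49.5051901360804
-48 centre lateral 5.38 15.6 ztop 0.1592
-42 centre lateral 5.39 15.9 ztop 0.159
-36 centre lateral 5.16 15.6 ztop 0.1589
-30 centre lateral 5.19 15.9 ztop 0.1591
-24 centre lateral 5.29 16.1 ztop 0.1588
-18 centre lateral 5.25 15.3 ztop 0.1587
base end a [-47.03237069 -46.93934941] b range [-25.66168236 -25.41960721  29.88065023  30.11603717]
-56 -25.0 29.0
-46 -25.5 30.2
-36 -25.7 29.6
-26 -25.2 29.9
```

Emit:
apply_moves:
  increments:
    - [0,[1,1,-15],[0,0,0]]
    - [0,[2.6,2,-35],[0,0.3,0]]
    - [0,[2.6,2,-50],[0,0.3,0]]
    - [0,[2.6,2,-58],[0,0.3,0]]
    - [0,[2.6,2,-60],[0,0.3,0]]
    - [0,[2.6,2,-60],[0,0.3,0]]
    - [0,[2.6,2,-60],[0,0.3,0]]

```text
clock: 12.12
tcp_pos: [0.5988, 0.3565, 0.0784]
eef_rot: [0.704, 0.073, -0.08, -0.702]
wrist_force: [0.2, -0.2, -1.8]
gripper_width: 0.157
```

```bash
python3 - <<'E'
from sw import *
s,yw=state(); snap('wrist','wrist8'); s,yw=state(); snap('scene','scene8'); snap('side','side8')
print(R.from_quat(s['eef_rot']).as_matrix().round(3))
W=cloud(load('wrist8')); V,U=np.mgrid[0:420,0:560]
p=W.reshape(-1,3)
u=np.array([np.cos(np.radians(yw)),np.sin(np.radians(yw))]); n=np.array([-u[1],u[0]]); tc=s['tcp_pos'][:2]
a=(p[:,:2]-tc)@u*1e3; b=(p[:,:2]-tc)@n*1e3; z=p[:,2]
m=(a>-55)&(a<-15)&(abs(b)<12)&(z>.077)&(z<.12); print('end',a[m].min())
for lo in range(-48,-15,6):
    k=m&(a>lo)&(a<lo+6)
    if k.sum()>20: print(lo,'lat',((b[k].min()+b[k].max())/2).round(2),np.ptp(b[k]).round(1),'ztop',np.percentile(z[k],98).round(4))
k=(a>-60)&(a<-15)&(abs(b)<40)&(z>.006)&(z<.02); print('base',np.percentile(a[k],[0.5,1]),np.percentile(b[k],[.5,99.5]))
k=(a>-60)&(a<-15)&(abs(b)<25)&(z>.045)&(z<.064); print('clip',k.sum(),np.percentile(b[k],[1,50,99]),np.percentile(a[k],[1,99]),z[k].max())
zz=load('scene8'); y=load('side8')
cv2.imwrite('pics/s8.png',np.hstack([cv2.resize(zz['p'][150:240,170:270,::-1],None,fx=4,fy=4,interpolation=cv2.INTER_CUBIC),cv2.resize(y['p'][170:260,170:270,::-1],None,fx=4,fy=4,interpolation=cv2.INTER_CUBIC)]))
E
```

```text
t 12.12 tcp [598.8 356.5  78.4] yaw 12.37 r mm 324.71 bearing -90.21 F [ 0.2 -0.2 -1.8] M [0.03 0.13 0.03] w 0.157
t 12.17 tcp [599.1 356.8  78.8] yaw 12.38 r mm 325.0 bearing -90.26 F [-0.1 -1.1 -1.9] M [-0.01  0.09 -0.  ] w 0.157
[[ 0.977 -0.009 -0.214]
 [ 0.214 -0.003  0.977]
 [-0.01  -1.    -0.001]]
end -50.876587540112894
-48 lat 1.09 15.6 ztop 0.1005
-42 lat 1.03 15.8 ztop 0.1003
-36 lat 0.84 15.7 ztop 0.1003
-30 lat 0.86 16.0 ztop 0.1002
-24 lat 1.07 15.6 ztop 0.1002
-18 lat 0.81 15.3 ztop 0.0999
base [-50.88516813 -50.84551607] [-26.86745729  28.56170145]
clip 657 [-15.55652618  -9.50849728  17.13778648] [-37.77400548 -26.12780256] 0.06328440006515958
```

View pics/s8.png

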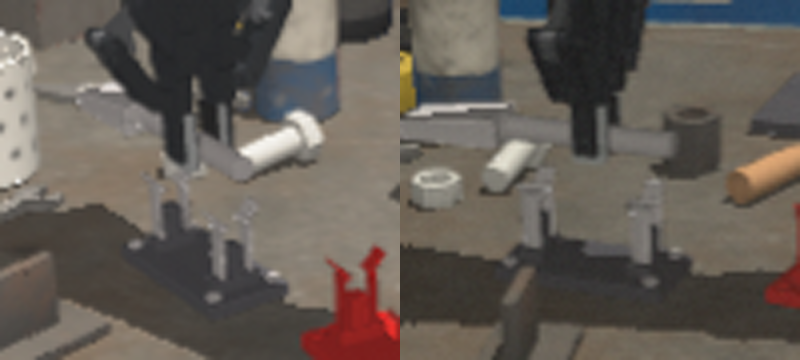

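View pics/wrist8.png

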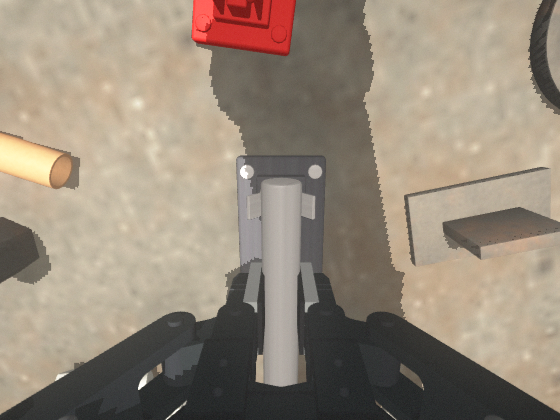

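Shank (281,180)–(281,380), rack base edges at columns 238 and 326. The shank lies 0.1 mm off the clips' midline and its middle matches the rack centre. Pressing down, with the tilt corrected.

Emit:
apply_moves:
  increments:
    - [0,[0,0,-8],[0.1,-0.4,0]]
    - [0,[0,0,-16],[0.1,-0.7,0]]
    - [0,[0,0,-22],[0.1,-0.7,0]]
    - [0,[0,0,-26],[0.1,-0.7,0]]
    - [0,[0,0,-30],[0.1,-0.7,0]]
    - [0,[0,0,-33],[0.1,-0.7,0]]
    - [0,[0,0,-36],[0.1,-0.7,0]]
    - [0,[0,0,-39],[0.1,-0.7,0]]
  squeeze: 100

```text
clock: 12.93
tcp_pos: [0.6003, 0.3571, 0.0426]
eef_rot: [0.703, 0.078, -0.075, -0.703]
wrist_force: [-4.1, -2.9, 15.4]
gripper_width: 0.149
```

```bash
python3 - <<'E'
from sw import *
s,_=state(); print(R.from_quat(s['eef_rot']).as_matrix().round(3))
E
```

```text
t 12.93 tcp [600.3 357.1  42.6] yaw 12.37 r mm 325.34 bearing -90.47 F [-4.1 -2.9 15.4] M [-0.64  0.87  0.08] w 0.149
[[ 0.977  0.005 -0.214]
 [ 0.214  0.     0.977]
 [ 0.005 -1.    -0.001]]
```

Emit:
apply_moves:
  increments:
    - [0,[-0.5,0,-3],[0,-0.2,0]]
    - [0,[-0.5,0,-5],[0,-0.2,0]]
    - [0,[-0.5,0,-7],[0,-0.2,0]]
    - [0,[-0.5,0,-9],[0,-0.2,0]]
    - [0,[-0.5,0,-11],[0,-0.2,0]]
    - [0,[-0.5,0,-12],[0,-0.2,0]]

```text
clock: 13.43
tcp_pos: [0.6021, 0.3574, 0.0323]
eef_rot: [-0.703, -0.081, 0.072, 0.703]
wrist_force: [0.7, -2.7, 12.0]
gripper_width: 0.146
```

```bash
python3 - <<'E'
from sw import *
s,_=state(); print(R.from_quat(s['eef_rot']).as_matrix().round(3))
snap('wrist','wrist9'); snap('scene','scene9'); snap('side','side9')
s,_=state()
W=cloud(load('wrist9')); p=W.reshape(-1,3); u=np.array([np.cos(np.radians(12.4)),np.sin(np.radians(12.4))]); n=np.array([-u[1],u[0]]); tc=s['tcp_pos'][:2]
a=(p[:,:2]-tc)@u*1e3; b=(p[:,:2]-tc)@n*1e3; z=p[:,2]
m=(a>-60)&(a<-15)&(abs(b-1)<5)&(z>.035)&(z<.08); print('end',a[m].min())
for lo in range(-50,-15,6):
    k=m&(a>lo)&(a<lo+6)
    if k.sum()>20: print(lo,'ztop',np.percentile(z[k],98).round(4))
zz=load('scene9'); y=load('side9')
cv2.imwrite('pics/s9.png',np.hstack([cv2.resize(zz['p'][150:240,170:270,::-1],None,fx=4,fy=4,interpolation=cv2.INTER_CUBIC),cv2.resize(y['p'][170:260,170:270,::-1],None,fx=4,fy=4,interpolation=cv2.INTER_CUBIC)]))
E
```

```text
t 13.43 tcp [602.1 357.4  32.3] yaw 12.36 r mm 325.68 bearing -90.79 F [ 0.7 -2.7 12. ] M [-0.53  0.27 -0.05] w 0.146
[[ 0.977  0.013 -0.214]
 [ 0.214  0.002  0.977]
 [ 0.013 -1.    -0.001]]
t 13.58 tcp [602.2 357.4  32.4] yaw 12.35 r mm 325.67 bearing -90.8 F [ 2.2 -1.1  4.8] M [-0.2  -0.21  0.03] w 0.152
end -50.95886363018193
-50 ztop 0.0537
-44 ztop 0.0538
-38 ztop 0.0539
-32 ztop 0.0538
-26 ztop 0.0538
-20 ztop 0.0537
```

View pics/s9.png

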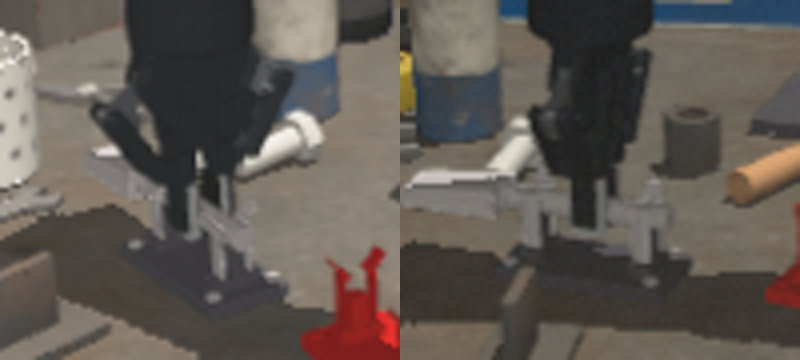

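It has snapped in. Top is level at 53.8 mm (home is 53 mm), but the key has crept about 3 mm along the rack, so I'll press firmly and slide it back.

Emit:
apply_moves:
  increments:
    - [0,[0,0,-3],[0,0.4,0]]
    - [0,[0,0,-5],[0,0.6,0]]
    - [0,[-1.5,-0.3,-5],[0,0.8,0]]
    - [0,[-3,-0.6,-4],[0,0.8,0]]
    - [0,[-4,-0.8,-4],[0,0.8,0]]
    - [0,[-4,-0.8,-4],[0,0.8,0]]

```text
clock: 14.08
tcp_pos: [0.6021, 0.3574, 0.0322]
eef_rot: [-0.702, -0.078, 0.073, 0.704]
wrist_force: [1.8, -1.3, 12.0]
gripper_width: 0.151
```

```bash
cat > ck.py <<'E'
from sw import *
import sys
def ck(tag):
    s,_=state(); print(R.from_quat(s['eef_rot']).as_matrix()[2].round(3))
    snap('wrist',tag); W=cloud(load(tag)); p=W.reshape(-1,3); u=np.array([np.cos(np.radians(12.4)),np.sin(np.radians(12.4))]); n=np.array([-u[1],u[0]]); tc=np.array([.6028,.3584])
    a=(p[:,:2]-tc)@u*1e3; b=(p[:,:2]-tc)@n*1e3; z=p[:,2]
    m=(a>-75)&(a<-15)&(abs(b)<6)&(z>.047)&(z<.08); print('end rel rack centre (want -55)',np.percentile(a[m],[0,.5]))
    for lo in range(-54,-12,6):
        k=m&(a>lo)&(a<lo+6)
        if k.sum()>20: print(lo,'ztop',np.percentile(z[k],98).round(4))
    k=(a>-70)&(a<-15)&(abs(b)<40)&(z>.006)&(z<.02); print('base end',np.percentile(a[k],[0.5,1]),np.percentile(b[k],[.5,99.5]))
E
python3 -c "
from ck import *
ck('wrist10')"
```

```text
t 14.08 tcp [602.1 357.4  32.2] yaw 12.32 r mm 325.66 bearing -90.79 F [ 1.8 -1.3 12. ] M [-0.36 -0.18  0.04] w 0.151
[ 0.007 -1.     0.003]
end rel rack centre (want -55) [-51.71409675 -51.57010343]
-54 ztop 0.0537
-48 ztop 0.0538
-42 ztop 0.0538
-36 ztop 0.0539
-30 ztop 0.0538
-24 ztop 0.0537
-18 ztop 0.0536
base end [-54.80453257 -54.75728545] [-27.64149198  27.84066286]
```

Emit:
apply_moves:
  increments:
    - [0,[-2,-0.4,-0.5],[0,0.3,0]]
    - [0,[-4,-0.8,-0.5],[0,0.3,0]]
    - [0,[-5,-1.1,-0.5],[0,0.3,0]]
    - [0,[-6,-1.3,-0.5],[0,0.3,0]]
    - [0,[-6,-1.3,-0.5],[0,0.3,0]]

```text
clock: 14.55
tcp_pos: [0.5983, 0.3567, 0.0325]
eef_rot: [-0.701, -0.078, 0.073, 0.705]
wrist_force: [5.4, 0.3, 0.0]
gripper_width: 0.144
```

```bash
python3 -c "
from sw import *
state()"
```

```text
t 14.55 tcp [598.3 356.7  32.5] yaw 12.31 r mm 324.86 bearing -90.13 F [5.4 0.3 0. ] M [ 0.11 -0.97  0.01] w 0.144
```

Slid back by 3.8 mm. One firm vertical press, then a check.

Emit:
apply_moves:
  increments:
    - [0,[0.5,0,-3],[0,0,0]]
    - [0,[0.5,0,-6],[0,0,0]]
    - [0,[0.5,0,-8],[0,0,0]]
    - [0,[0.5,0,-8],[0,0,0]]

```text
clock: 14.88
tcp_pos: [0.5985, 0.3567, 0.0319]
eef_rot: [-0.701, -0.077, 0.074, 0.705]
wrist_force: [-12.9, -7.3, 39.0]
gripper_width: 0.145
```

```bash
python3 -c "
from ck import *
ck('wrist11')"
```

```text
t 14.88 tcp [598.5 356.7  31.9] yaw 12.29 r mm 324.9 bearing -90.16 F [-12.9  -7.3  39. ] M [-1.65  2.9   0.06] w 0.145
[ 0.005 -1.     0.006]
end rel rack centre (want -55) [-55.43901017 -55.22359285]
-54 ztop 0.0537
-48 ztop 0.0536
-42 ztop 0.0536
-36 ztop 0.0538
-30 ztop 0.0535
-24 ztop 0.0535
-18 ztop 0.0534
base end [-54.84634421 -54.7801915 ] [-27.68239232  27.82663725]
```

Emit:
apply_moves:
  increments:
    - [0,[0,0,0],[0,0,0]]
    - [0,[0,0,0],[0,0,0]]
    - [0.3,[0,0,0],[0,0,0]]
    - [0.6,[0,0,0],[0,0,0]]
    - [0.6,[0,0,0],[0,0,0]]
    - [0.6,[0,0,0],[0,0,0]]
    - [0.6,[0,0,0],[0,0,0]]

```text
clock: 15.52
tcp_pos: [0.5983, 0.3568, 0.0313]
eef_rot: [-0.701, -0.077, 0.074, 0.705]
wrist_force: [-1.3, -0.4, -0.1]
gripper_width: 0.597
```

Emit:
apply_moves:
  increments:
    - [0.6,[0,0,5],[0,0,0]]
    - [0.6,[0,0,15],[0,0,0]]
    - [0.6,[0,0,30],[0,0,0]]
    - [0.6,[0,0,55],[0,0,0]]
    - [0.6,[0,0,85],[0,0,0]]
    - [0.6,[-10,0,120],[0,0,0]]
    - [0.6,[-25,0,150],[0,0,0]]
    - [0.6,[-40,0,180],[0,0,0]]
    - [0.6,[-50,0,200],[0,0,0]]
    - [0.6,[-50,0,200],[0,0,0]]

```text
clock: 16.35
tcp_pos: [0.5489, 0.3593, 0.2387]
eef_rot: [-0.698, -0.081, 0.072, 0.708]
wrist_force: [1.1, -0.1, 0.9]
gripper_width: 0.599
```

```bash
python3 -c "
from ck import *
ck('wrist12'); snap('scene','scene12'); snap('side','side12')
zz=load('scene12'); y=load('side12'); w=load('wrist12')
cv2.imwrite('pics/s12.png',np.hstack([cv2.resize(zz['p'][150:250,170:390,::-1],None,fx=1.8*2,fy=3.6)]))
# clamp, hex, nozzle compare scene0 vs scene12
W0=cloud(load('scene0'));W1=cloud(zz)
for nm,(x0,x1,y0,y1,z0,z1) in dict(clamp=(.56,.64,-.02,.1,.045,.08),hexc=(.6,.68,.14,.23,.03,.05),noz=(.53,.61,.13,.24,.012,.03),tack=(.5,.62,.43,.53,.02,.06)).items():
    o=[]
    for W in(W0,W1):
        p=W.reshape(-1,3); k=(p[:,0]>x0)&(p[:,0]<x1)&(p[:,1]>y0)&(p[:,1]<y1)&(p[:,2]>z0)&(p[:,2]<z1); o+=[p[k].mean(0).round(4),k.sum()]
    print(nm,o)
"
```

```text
t 16.35 tcp [548.9 359.3 238.7] yaw 12.41 r mm 331.14 bearing -81.54 F [ 1.1 -0.1  0.9] M [ 0.02 -0.02 -0.05] w 0.599
[ 0.014 -1.     0.012]
end rel rack centre (want -55) [-56.32960526 -56.29108059]
-54 ztop 0.0535
-48 ztop 0.054
-42 ztop 0.054
-36 ztop 0.0539
-30 ztop 0.0538
-24 ztop 0.0545
-18 ztop 0.054
base end [-55.03983978 -54.96997449] [-27.67095766  27.875995  ]
clamp [array([0.5904, 0.0389, 0.0568]), np.int64(269), array([0.5905, 0.0384, 0.0569]), np.int64(264)]
hexc [array([0.6459, 0.1787, 0.0365]), np.int64(107), array([0.6463, 0.1781, 0.0364]), np.int64(107)]
noz [array([0.5774, 0.1842, 0.0179]), np.int64(148), array([0.5774, 0.1846, 0.0177]), np.int64(152)]
tack [array([0.5578, 0.4833, 0.0382]), np.int64(280), array([0.5578, 0.4834, 0.0378]), np.int64(287)]
```

View pics/s12.png

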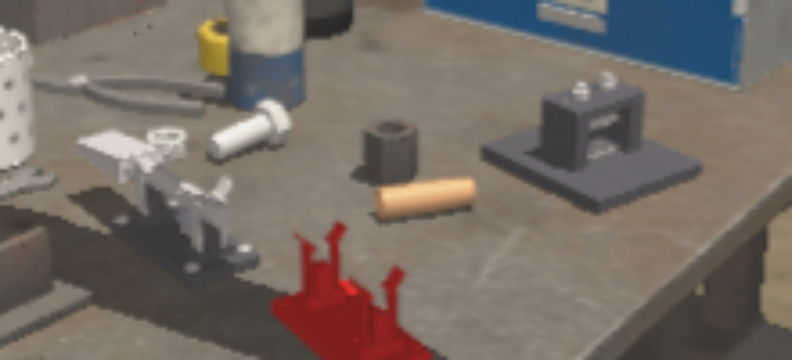

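View pics/wrist12.png

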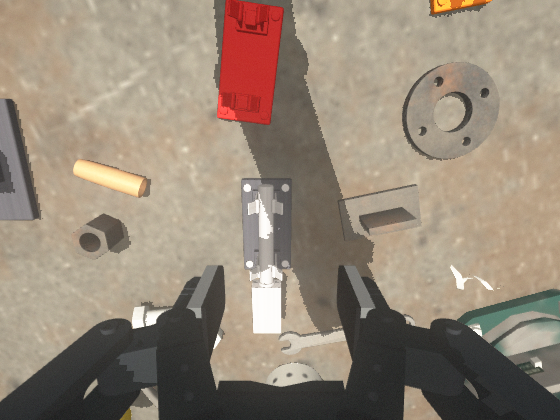

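The key lies in both clips of the dark rack: wrist view shank (266,185)–(266,275), blade to (266,330). It is level and nothing is touching it. Handing in.

```bash
python3 -c "
from h import *
print(bot.sign_off())"
```

```text
the job is handed in; nothing more can be done
None
```

The wedge key is out of the clamp and its shank is pressed home in both clips of the dark rack. I handed the job in at about 16.5 s of the 54 s allowed.

- **Freeing the key:** I swung the shank about ±8° around the seat, nine swings at roughly 5 N of pull. It broke loose after about 15–19 mm, and I then drew it straight out.
- **Clamp and other things:** before and after pictures put the clamp, hex coupling, gas nozzle and tack plate within 0.6 mm of where they started, which is within measuring noise.
- **Placing:** the key first went in about 3–4 mm off along the rack, so I slid it back in the clips. A final downward press of 39 N moved it no further, so I take it as fully home. That was more than I meant to apply, and close to the 40 N limit on the gripper's body. It went through the fingers' grip on the shank, and the peak between readings was not checked.
- **Last checks after letting go:**
  - The shank is level. Its top measures 53.5–54.5 mm above the bench against 53 mm expected, and the camera calibration is good to about 2 mm.
  - The shank sits within about 1.5 mm of centre along the rack. The last two readings of this differ by about 1 mm.
  - The gripper is clear of everything.

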